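Trace the plate seam, then hold the stylus on the setting gauge

ROBOT

A 6-joint arm with a two-finger parallel gripper is mounted at the origin on the work surface; the furniture and walls round the work are solid. World frame = base frame: x ahead of the robot, y to its left, z up, the work surface at z = 0. Lengths are in m, angles in rad, forces in N, time in s.
With the tool pointing down it reaches from about 0.325 to 0.9 m from the base axis. Payload 6.1 kg.
Tool frame: the origin (TCP) lies at the very end of the fingers, on their centre line; the grasp point (between the pads) lies 19 mm behind it; z points along the fingers, y is the line along which they close (so a half turn about z gives the same grasp; the last joint's range is limited). The gripper opens to 87 mm and grips with 3 to 60 N. Pads are 19 mm wide; open, the fingers measure 117 mm over their backs; the gripper's body (75 mm by 190 mm) begins 51 mm behind the grasp point.
Start: joints at [1.044, 0.22, 1.526, -0, 1.395, -0.126], TCP at [0.244, 0.575, 0.223] pointing down, gripper open.
Joint ranges: [-2.98, 2.98], [-0.91, 2.08], [0.09, 2.57], [-1.24, 4.39], [0.2, 2.65], [-2.68, 2.68]. Speed limits (rad/s): [2.57, 2.57, 3.01, 3.14, 3.14, 3.14].

INTERFACE

Orientations are given as a unit quaternion [w, x, y, z].
In Python, from workcell import manip, capture gives the robot as it stands.
- The arm moves only by the tool drive_tool, never from a script. Its argument "deltas" is a list that holds one entry, the list of rows, each a list of 5 numbers: the shift along the tool's x, y, z in m, then the turn about the tool's z in rad, then the gripper's target within -1 to 1 (shut at 1, half-way at 0, fully open at -1). A call has 1 to 8 rows; each row shifts and turns the commanded pose from where the row before left it, along the tool's axes as they then stand; what a row does not reach is not made up. A row lasts 1/12 s, in which the tool goes at most 41.7 mm and 7.16 degrees, less where a joint would pass 70% of its speed; a pose out of reach is approached as far as the arm can. A call with a gripper value outside its range is refused whole. The fingers move at their own pace and stop on an object; "squeeze" is the grip in N (left out, the last holds). Time passes only in rows, so rows that do not move let the fingers close. It gives the time, the measured TCP pose, the force, the opening and the grip force at its end, in the units of the state.
- manip.get_obs(): the state, without advancing time (a new reading comes with each control period).
- capture(name): name is "side" or "top" or "wrist"; returns a dict with "image" (400x640x3 uint8, blue, green, red), "range_z" (400x640 float32, m along the optical axis (not along the pixel's ray), 0 where there is no reading), "intrinsics" (3x3 intrinsics, pixels), "dist" ([k1, k2, p1, p2, k3] as OpenCV has them; the pictures are not rectified), "rvec" (rotation vector, rad) and "tvec" (3), from world to camera coordinates, as OpenCV has them. Camera axes: x right, y down, z forward; pixel columns grow to the right and rows downward; lengths in m; the calibration is good to about 2 mm. A picture is of the moment at which its call begins.
- manip.close_job(): hands the job in; it is judged then, once.
The state is a dict: "clock": time; "joints": joint angles; "qd": joint speeds; "tau": joint torques, N m; "tcp_pos": TCP position; "tcp_rot": TCP orientation; "contact_force": force on the tool from outside, world axes, zero at the start; "torque": the same for the moment, N m; "finger_gap": finger opening in m; "grip_force": force on a finger pad.
Only numpy, scipy, OpenCV 4.12 (cv2) and the standard library are available. Lean on these libraries where they do the work, as an engineer would, in place of code of your own. Each camera call takes 0.05 s, during which the arm holds its last target. There are 200 camera calls.

TASK

Take the square-handled stylus out of its stand and run its tip slowly, a few centimetres a second, along the L-shaped seam between the plates: down in the gap from the open end, round the corner, to the closed end. Then, to check the tip for wear, press it with the stylus upright on the middle of the setting gauge's sprung plunger until that is half-way down (6 of its 12 mm, never near its stop), and finish while still holding the stylus there with the plunger half pressed. Leave the oil can, tape roll and tape measure where they are.

Things in the scene. Friction and masses are not known exactly. Their poses are not given: they have to be found in the camera images.
- stylus_grip (a point): Centre of the handle of the loose stylus (about 120 g) standing upright, tip down, in the stand. Handle: grey, square, 20 x 20 mm, from 28 mm below to 27 mm above this point; z up along the stylus, x and y across the flats. Above it only a 3 mm button. Under it a round collar (26 mm wide, 5 mm thick) rests on the stand; then 58 mm of shaft, 8 mm thick.
- stylus_tip (a point): Tip of the same stylus, 92 mm below the centre of its handle on the stylus axis; the last 14 mm above the tip are 4 mm thick. Same axes.
- stylus: The same stylus as a whole; its origin is the tip, z points up along it.
- stand: Fixed stand for the stylus: 60 x 60 mm base and top plate on four posts, 70 mm high, top plate 14 mm thick with a through hole of 14 mm in the middle. Origin at the centre of its underside. The stylus must be lifted 60 mm to clear it.
- plates: Fixed plates, 140 (x) x 110 (y) x 22 mm; origin mid underside. An inner plate lies in an L-shaped frame on an 8 mm base; the gap between is the seam, 9 mm wide, 14 mm deep. Its middle runs along +x at y = +30 mm from the open end (edge x = -70) to the corner x = +35, then along -y to the closed end, y = -37 mm. Carry the tip about 7 mm below the upper face.
- seam_start (a point): Point on the seam's middle line near its open end (10 mm inside the edge), at the height of the plates' upper face; axes as plates.
- seam_corner (a point): The corner of the seam's middle line, at the height of the plates' upper face; axes as plates.
- seam_end (a point): Point on the seam's middle line 7 mm before the closed end, at the height of the plates' upper face; axes as plates.
- gauge: Fixed setting gauge, a round dark steel housing (68 mm wide foot, 50 mm wide body, 34 mm high) with a sprung plunger standing out of its top. Origin at the centre of its underside.
- plunger_top (a point): Centre of the flat top of the plunger's round cap (28 mm wide, 5 mm thick); it moves with the plunger: 53.5 mm above the bench when free, 47.5 mm when half pressed, 41.5 mm at its stop. A dark ring on its stem, 6 mm above the housing when free, sinks level with the housing's top when half pressed.
- plunger (a joint): Travel of the plunger: 0 when free, grows to 0.012 m as it is pressed straight down. It springs back: about 2.4 N to start it, 7.2 N at half travel, 12 N at its stop.
- oil_can: Bystander: oil can with a dark cap, 58 mm wide, 103 mm high, standing to the far left of the plates; origin at the centre of its underside.
- tape_roll: Bystander: roll of black tape, 58 mm wide, 19 mm high, lying between the stand and the gauge; origin at the centre of its underside.
- tape_measure: Bystander: tape measure in its case, 36 x 80 mm, 60 mm high, in front of the bench vice, left of the stand and gauge; origin at the centre of its underside.

How it is judged:
By the outcome, as a careful person would: the job done as asked, in the order asked, and still so for the second after the job is handed in, while the arm keeps its last pose, push and grip.
It also fails if it takes over 58 s, if anything falls off the work surface, if the arm or the gripper's body presses on something with over 40 N, if the wrist force passes 120 N, or if a joint passes its speed limit or range.

## Working session

There is one attempt and no reset: what is moved stays moved. The work goes in short steps, Python scripts to look and compute and a tool call to move; the robot and the scene stay as the last step left them, time stands still between calls to the robot, and variables do not carry over. Pictures are saved under pics/ and viewed, at most 10 in all, crops included, and the job is handed in when it is done.

Besides the shell and the picture viewer there is one more tool, called after "Request:" as name(argument=value, ...) on one line, values as JSON. drive_tool: Moves the arm, as the interface text tells. Its arguments: {"type":"object","properties":{"deltas":{"type":"array","items":{"type":"array","items":{"type":"array","items":{"type":"number"}}}},"squeeze":{"type":"number"}},"required":["deltas"]}

```bash
mkdir -p pics
cat > h.py <<'E'
import numpy as np, cv2, pickle
from workcell import manip, capture
def shot(cam,fn):
    d=capture(cam); cv2.imwrite(f'pics/{fn}.png',d['image']); pickle.dump(d,open(f'pics/{fn}.pkl','wb')); return d
def load(fn): return pickle.load(open(f'pics/{fn}.pkl','rb'))
def cloud(d):
    K=d['intrinsics'];z=d['range_z'];h,w=z.shape
    u,v=np.meshgrid(np.arange(w),np.arange(h))
    p=cv2.undistortPoints(np.stack([u,v],-1).reshape(-1,1,2).astype(np.float64),K,np.array(d['dist'])).reshape(h,w,2)
    c=np.dstack([p[...,0]*z,p[...,1]*z,z]); R=cv2.Rodrigues(np.array(d['rvec']))[0]
    P=(c-np.array(d['tvec']).ravel())@R; P[z==0]=np.nan; return P
E
python3 - <<'E'
from h import *
a=shot('top','top0');b=shot('side','side0')
s=manip.get_obs(); print(s)
cv2.imwrite('pics/both.png',cv2.resize(np.vstack([a['image'],b['image']]),(480,600)))
for d in(a,b): print(d['intrinsics'],d['tvec'])
E
```

```text
{'clock': 0.1, 'joints': array([ 1.04392084e+00,  2.21129996e-01,  1.52748714e+00, -2.26688788e-05,
        1.39468201e+00, -1.26121704e-01]), 'qd': array([ 1.50741224e-03, -2.07488715e-03, -3.30478707e-03,  3.59612105e-05,
        1.08833136e-03,  1.42567924e-03]), 'tau': array([ 5.66710896e-04, -4.95937693e+01, -3.88521659e+01,  7.02142180e-02,
        5.13863470e-02, -3.06701259e-05]), 'tcp_pos': array([0.24356602, 0.57499283, 0.2215624 ]), 'tcp_rot': array([-2.63092108e-04,  1.99036666e-01,  9.79991672e-01, -8.11747678e-04]), 'contact_force': array([ 0.49624925, -0.15131979, -0.10156736]), 'torque': array([ 0.02438196, -0.05475531,  0.02286162]), 'grip_force': 0.0, 'finger_gap': 0.0867352524969917}
[[455.11106575   0.         321.98079365]
 [  0.         455.11106575 198.8936187 ]
 [  0.           0.           1.        ]] [-0.03224513  0.52247686  1.051359  ]
[[501.66797606   0.         327.46043058]
 [  0.         501.66797606 201.48053329]
 [  0.           0.           1.        ]] [ 0.14416945 -0.26580807  1.5121159 ]
```

View pics/top0.png

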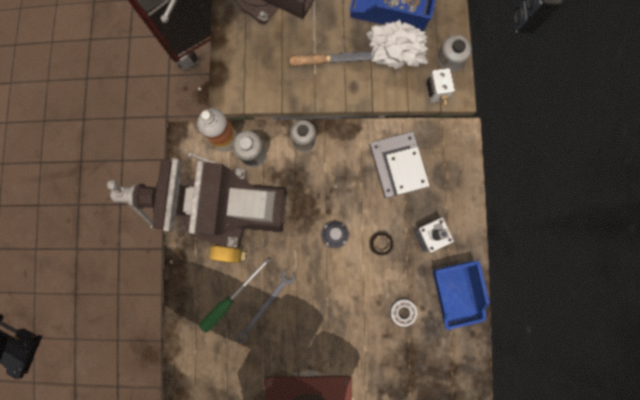

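View pics/side0.png

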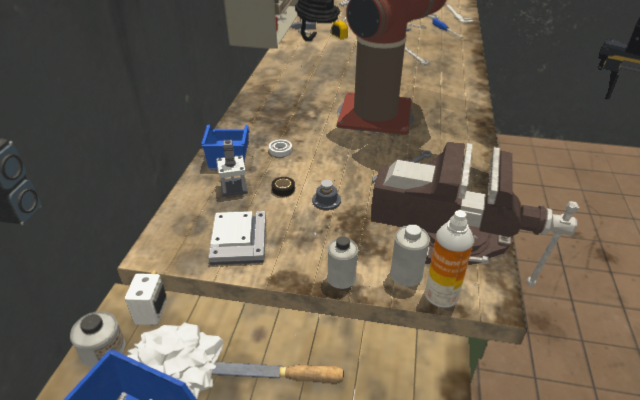

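The top view shows the plates near (400,164), stand and stylus near (436,234), tape roll at (381,243), gauge at (335,233) and oil can at (303,133). The side view agrees.

Run:
```python
from h import *
np.set_printoptions(precision=4,suppress=True)
a=load('top0');P=cloud(a);b=load('side0');Q=cloud(b)
for n,u,v,r in [('stand',436,234,26),('gauge',335,233,22),('plates',400,164,42),('roll',381,243,16)]:
  for nm,C in(('top',P),('side',Q)):
    if nm=='side':
        c=P[v,u]; m=np.linalg.norm(C[...,:2]-c[:2],axis=-1)<{'stand':.045,'gauge':.04,'plates':.1,'roll':.035}[n]; q=C[m]
    else: q=C[v-r:v+r,u-r:u+r].reshape(-1,3)
    q=q[np.isfinite(q).all(1)]
    print(n,nm,P[v,u],len(q), 'bench z',np.percentile(q[:,2],[5,50,99]))
    for lo,hi in {'stand':[(.06,.08),(.085,.135)],'gauge':[(.005,.02),(.03,.038),(.045,.06)],'plates':[(.01,.035)],'roll':[(.01,.025)]}[n]:
        s=q[(q[:,2]>lo)&(q[:,2]<hi)]
        if len(s)<5: continue
        R=cv2.minAreaRect((s[:,:2]*1000).astype(np.float32))
        print('  ',lo,hi,len(s),'med',np.median(s,0),'rect',R)
m=lambda x,y,s:cv2.resize(a['image'][y-40:y+40,x-40:x+40],(400,400),interpolation=cv2.INTER_CUBIC)
cv2.imwrite('pics/crop1.png',np.hstack([m(400,164,0),m(436,234,0)]))
```

```text
stand top [ 0.4316 -0.2913  0.1013] 2687 bench z [-0.0042  0.0001  0.1298]
   0.06 0.08 558 med [ 0.4305 -0.2933  0.069 ] rect ((431.2779846191406, -299.6402893066406), (60.961605072021484, 60.31700134277344), 23.61951446533203)
   0.085 0.135 122 med [ 0.4302 -0.2956  0.1275] rect ((431.5151062011719, -300.4674377441406), (19.62408447265625, 19.57442855834961), 16.900402069091797)
stand side [ 0.4316 -0.2913  0.1013] 1367 bench z [-0.002   0.0418  0.1305]
   0.06 0.08 401 med [ 0.4419 -0.2945  0.069 ] rect ((431.98114013671875, -300.4217834472656), (65.1332015991211, 59.87165069580078), 23.61142921447754)
   0.085 0.135 193 med [ 0.4382 -0.2987  0.1124] rect ((432.19512939453125, -301.02069091796875), (25.502981185913086, 20.474628448486328), 17.799617767333984)
gauge top [ 0.4394 -0.0682  0.0581] 1924 bench z [-0.004   0.0003  0.0542]
   0.005 0.02 226 med [ 0.4348 -0.067   0.0075] rect ((440.4843444824219, -68.69137573242188), (65.20035552978516, 65.15638732910156), 89.23121643066406)
   0.03 0.038 208 med [ 0.4384 -0.0663  0.0327] rect ((440.5744323730469, -66.71055603027344), (4
[... 977 characters left out ...]
91113)
plates side [ 0.6058 -0.2304  0.0227] 4769 bench z [-0.0026  0.0111  0.0239]
   0.01 0.035 2408 med [ 0.6195 -0.231   0.0208] rect ((606.9266357421875, -230.4932861328125), (147.37098693847656, 110.05491638183594), 14.183183670043945)
roll top [ 0.416  -0.1821 -0.0048] 1021 bench z [-0.0042 -0.      0.0208]
   0.01 0.025 289 med [ 0.4159 -0.1798  0.0172] rect ((415.68499755859375, -179.35317993164062), (53.447357177734375, 52.59803771972656), 89.0018539428711)
roll side [ 0.416  -0.1821 -0.0048] 491 bench z [-0.002   0.0107  0.0203]
   0.01 0.025 257 med [ 0.4193 -0.1803  0.0166] rect ((415.5828552246094, -180.64306640625), (57.677371978759766, 53.238338470458984), 14.115938186645508)
```

View pics/crop1.png

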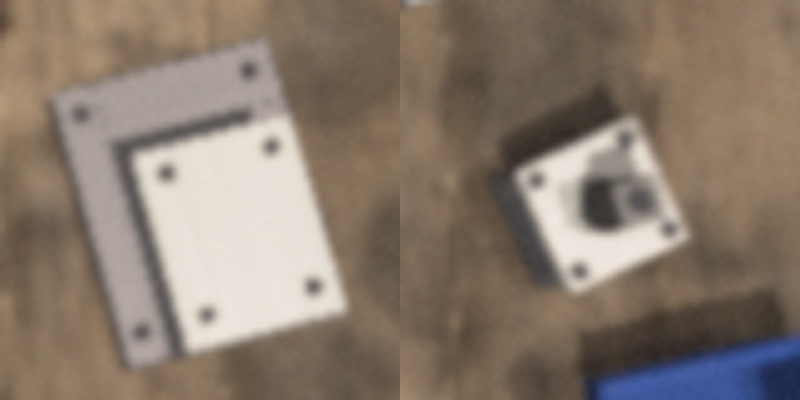

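The left crop shows the seam's open end at the bottom (165,350), its corner at (125,148) and its closed end at (250,115). Plate yaw is therefore about 14°. The right crop shows the stylus handle at the stand's centre.

```bash
cat >> h.py <<'E'
from scipy.spatial.transform import Rotation as Ro
def Rt(s): w,x,y,z=s['tcp_rot']; return Ro.from_quat([x,y,z,w]).as_matrix()
def delta(target):
    s=manip.get_obs(); R=Rt(s); d=R.T@(np.array(target)-s['tcp_pos'])
    print('clk',s['clock'],'tcp',s['tcp_pos'].round(4),'toolx',R[:,0].round(4),'tooly ang',np.degrees(np.arctan2(R[1,1],R[0,1])).round(2),'tilt',R[:2,2].round(4),'F',s['contact_force'].round(2),'gap',s['finger_gap'].round(4),'grip',s['grip_force'],'\n delta tool',d.round(4)); return d
E
python3 - <<'E'
from h import *
P=np.vstack([cloud(load(n)).reshape(-1,3) for n in('top0','side0')])
P=P[np.isfinite(P).all(1)]
def mx(x0,x1,y0,y1):
    q=P[(P[:,0]>x0)&(P[:,0]<x1)&(P[:,1]>y0)&(P[:,1]<y1)]; return np.percentile(q[:,2],99.5).round(3)
print('vice',mx(.4,.65,.05,.4),'path',mx(.28,.4,-.2,.5),'bin',mx(.2,.4,-.42,-.33))
t=mx
delta([.4315,-.3005,.20])
E
```

```text
vice 0.196 path 0.057 bin 0.073Traceback (most recent call last):
  File "<stdin>", line 8, in <module>
  File "h.py", line 16, in delta
    print('clk',s['clock'],'tcp',s['tcp_pos'].round(4),'toolx',R[:,0].round(4),'tooly ang',np.degrees(np.arctan2(R[1,1],R[0,1])).round(2),'tilt',R[:2,2].round(4),'F',s['contact_force'].round(2),'gap',s['finger_gap'].round(4),'grip',s['grip_force'],'\n delta tool',d.round(4)); return d
                                                                                                                                                                                                        ^^^^^^^^^^^^^^^^^^^^^
AttributeError: 'float' object has no attribute 'round'
```

Request:
drive_tool(deltas=[[[0,0,-0.025,0,-1],[0,0,-0.025,0,-1],[-0.0214,-0.0305,0,0,-1],[-0.0214,-0.0305,0,0,-1],[-0.0214,-0.0305,0,0,-1],[-0.0214,-0.0305,0,0,-1],[-0.0214,-0.0305,0,0,-1],[-0.0214,-0.0305,0,0,-1]]])

```text
clock: 0.77
tcp_pos: [0.2904, 0.3551, 0.272]
tcp_rot: [-0.0, 0.199, 0.98, -0.0]
contact_force: [1.4, 0.8, -0.7]
finger_gap: 0.087
grip_force: 0.0
```

Request:
drive_tool(deltas=[[[-0.0214,-0.0305,0,0,-1],[-0.0214,-0.0305,0,0,-1],[-0.0214,-0.0305,0,0,-1],[-0.0214,-0.0305,0,0,-1],[-0.0214,-0.0305,0,0,-1],[-0.0214,-0.0305,0,0,-1],[-0.0214,-0.0305,0,0,-1],[-0.0214,-0.0305,0,0,-1]]])

```text
clock: 1.43
tcp_pos: [0.3528, 0.0638, 0.2724]
tcp_rot: [0.0, 0.199, 0.98, 0.0]
contact_force: [1.0, -0.1, 0.4]
finger_gap: 0.087
grip_force: 0.0
```

Request:
drive_tool(deltas=[[[-0.0214,-0.0305,0,0,-1],[-0.0214,-0.0305,0,0,-1],[-0.0214,-0.0305,0,0,-1],[-0.0214,-0.0305,0,0,-1],[-0.0214,-0.0305,0,0,-1],[-0.0214,-0.0305,0,0,-1],[-0.0214,-0.0305,0,0,-1],[-0.0214,-0.0305,0,0,-1]]])

```text
clock: 2.1
tcp_pos: [0.4153, -0.228, 0.2722]
tcp_rot: [-0.0, 0.199, 0.98, 0.0]
contact_force: [2.0, 0.4, 1.1]
finger_gap: 0.087
grip_force: 0.0
```

Request:
drive_tool(deltas=[[[0,0,0,0.124,-1],[0,0,0,0.124,-1],[0,0,0,0.124,-1],[0,0,0,0.124,-1],[0,0,0,0.124,-1],[0,0,0,0.124,-1],[0,0,0,0.124,-1],[0,0,0,0,-1]]])

```text
clock: 2.77
tcp_pos: [0.4153, -0.2259, 0.2721]
tcp_rot: [-0.0, 0.595, 0.804, 0.0]
contact_force: [-0.8, 0.6, -0.2]
finger_gap: 0.0868
grip_force: 0.0
```

```bash
sed -i "s/s\['finger_gap'\].round(4)/round(s['finger_gap'],4)/" h.py
python3 - <<'E'
from h import *
delta([.4317,-.3007,.084])
d=shot('wrist','w1'); P=cloud(d)
q=P.reshape(-1,3);q=q[np.isfinite(q).all(1)]; q=q[np.linalg.norm(q[:,:2]-[.4317,-.3007],axis=1)<.06]
print(np.percentile(q[:,2],[1,50,99]))
for lo,hi in [(.06,.0725),(.12,.129+.004)]:
    s=q[(q[:,2]>lo)&(q[:,2]<hi)]
    if len(s)>5: print(lo,len(s),np.median(s,0).round(4),cv2.minAreaRect((s[:,:2]*1000).astype(np.float32)))
E
```

```text
clk 2.7667 tcp [ 0.4153 -0.2259  0.2721] toolx [-2.931e-01  9.561e-01  7.000e-04] tooly ang 17.04 tilt [-0.0007  0.0006] F [-0.84  0.65 -0.18] gap 0.0868 grip 0.0 
 delta tool [-0.0765 -0.0062  0.188 ]
[-0.00148428  0.00822189  0.13215648]
0.06 1447 [ 0.427  -0.2895  0.0701] ((430.8140869140625, -298.540771484375), (60.06427001953125, 60.80181884765625), 23.76344108581543)
0.12 212 [ 0.4284 -0.2929  0.1295] ((428.8347473144531, -295.53265380859375), (19.75450325012207, 13.127270698547363), 18.08330726623535)
```

View pics/w1.png

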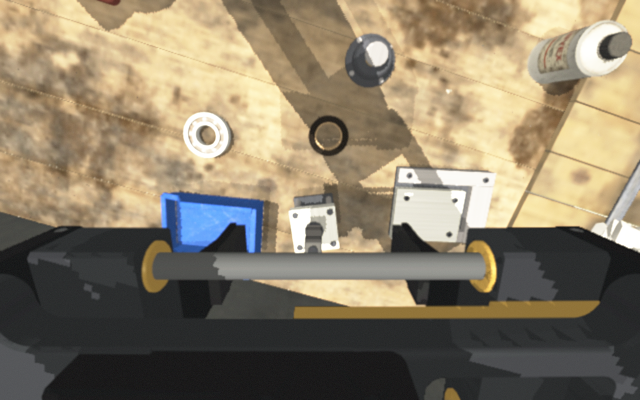

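The wrist view shows the stand at (315,225) with the handle upright, the plates to the right at (443,205), and the gauge at (370,58). All three agree with the top camera, so I descend to grasp.

Request:
drive_tool(deltas=[[[-0.0253,-0.0021,0.03,0,-1],[-0.0253,-0.0021,0.03,0,-1],[-0.0253,-0.002,0.03,0,-1],[0,0,0.025,0.005,-1],[0,0,0.025,0,-1],[0,0,0.024,0,-1],[0,0,0.024,0,-1],[0,0,0,0,-1]]])

```text
clock: 3.48
tcp_pos: [0.429, -0.2975, 0.0791]
tcp_rot: [-0.005, 0.593, 0.805, 0.001]
contact_force: [-1.1, 0.9, -0.9]
finger_gap: 0.0874
grip_force: 0.0
```

Request:
drive_tool(deltas=[[[0,0,0,0,1],[0,0,0,0,1],[0,0,0,0,1],[0,0,0,0,1],[0,0,0,0,1],[0,0,0,0,1],[0,0,0,0,1],[0,0,0,0,1]]], squeeze=35)

```text
clock: 4.15
tcp_pos: [0.4323, -0.3004, 0.0848]
tcp_rot: [0.0, 0.595, 0.804, -0.0]
contact_force: [0.2, 0.0, -0.2]
finger_gap: 0.0417
grip_force: 0.0
```

Run:
```python
from h import *
delta([.4316,-.3003,.084])
```

```text
clk 4.15 tcp [ 0.4323 -0.3004  0.0848] toolx [-2.928e-01  9.562e-01 -4.000e-04] tooly ang 17.03 tilt [ 0.0003 -0.0003] F [ 0.19  0.02 -0.17] gap 0.0417 grip 0.0 
 delta tool [ 0.0003 -0.0006  0.0008]
```

Request:
drive_tool(deltas=[[[0,0,0,0,1],[0,0,0,0,1],[0,0,0,0,1],[0,0,0,0,1],[0,0,0,0,1],[0,0,0,0,1],[0,0,0,0,1]]])

```text
clock: 4.73
tcp_pos: [0.4321, -0.3003, 0.0845]
tcp_rot: [-0.0, 0.595, 0.804, -0.0]
contact_force: [0.6, 0.2, 0.5]
finger_gap: 0.0199
grip_force: 35.0
```

Request:
drive_tool(deltas=[[[0,0,-0.005,0,1],[0,0,-0.01,0,1],[0,0,-0.012,0,1],[0,0,-0.012,0,1],[0,0,-0.012,0,1],[0,0,-0.012,0,1],[0,0,-0.012,0,1],[0,0,-0.01,0,1]]])

```text
clock: 5.4
tcp_pos: [0.4326, -0.3007, 0.1716]
tcp_rot: [0.001, 0.595, 0.804, -0.0]
contact_force: [0.2, -0.4, -0.5]
finger_gap: 0.0199
grip_force: 35.0
```

Run:
```python
from h import *
delta([.4316,-.3003,.17])
d=shot('side','s2');c=d['image'];K=d['intrinsics']
p,_=cv2.projectPoints(np.array([[.4316,-.3003,.05],[.4316,-.3003,.10]]),np.array(d['rvec']),np.array(d['tvec']),K,np.array(d['dist']));print(p)
u,v=p.mean(0)[0].astype(int)
cv2.imwrite('pics/s2c.png',cv2.resize(c[v-60:v+60,u-80:u+80],(800,600),interpolation=cv2.INTER_CUBIC));print(u,v)
```

```text
clk 5.4 tcp [ 0.4326 -0.3007  0.1716] toolx [-0.2927  0.9562 -0.0015] tooly ang 17.02 tilt [ 0.0013 -0.0012] F [ 0.19 -0.4  -0.5 ] gap 0.0199 grip 34.999755676835775 
 delta tool [ 0.0007 -0.0008  0.0016]
[[[231.56314863 170.71557831]]

 [[229.13845262 153.0538712 ]]]
230 161
```

View pics/s2c.png

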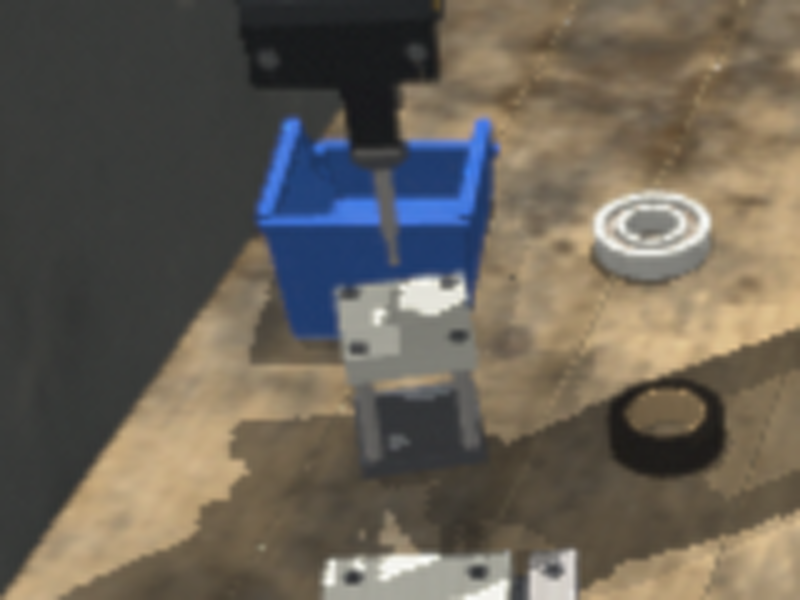

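The stylus is out of the stand and hangs upright. Its tip is at crop (394,263), where the model predicts it. Next I move above the open end of the seam and look from there.

Request:
drive_tool(deltas=[[[0.0083,0.0215,0,0,1],[0.0083,0.0215,0,0,1],[0.0083,0.0215,0,0,1],[0.0083,0.0215,0.005,0,1],[0.0083,0.0215,0.013,0,1],[0.0083,0.0215,0.013,0,1],[0,0,0,0,1],[0,0,0,0,1]]])

```text
clock: 6.12
tcp_pos: [0.5406, -0.2138, 0.1372]
tcp_rot: [-0.001, 0.594, 0.805, -0.0]
contact_force: [-0.4, -0.2, -2.0]
finger_gap: 0.0198
grip_force: 35.0
```

```bash
cat >> h.py <<'E'
from scipy.optimize import minimize
def fit(P,I,nm):
    # match brightness/height model of the plates: 4 outer lines from height edges; seam from depth points inside
    q=P.reshape(-1,3); ok=np.isfinite(q).all(1); q=q[ok]
    m=(np.linalg.norm(q[:,:2]-[.607,-.23],axis=1)<.12)&(q[:,2]<.05); q=q[m]
    def cost(p):
        c,s=np.cos(p[2]),np.sin(p[2]); d=q[:,:2]-p[:2]/1000; x=d[:,0]*c+d[:,1]*s; y=-d[:,0]*s+d[:,1]*c
        t=np.clip(.5+np.minimum(.07-abs(x),.055-abs(y))/.003,0,1)*.022
        g1=np.clip(.5+np.minimum(.0045-abs(y-.03),.0395-x)/.003,0,1); g2=np.clip(.5+np.minimum.reduce([.0045-abs(x-.035),.0345-y,y+.037])/.003,0,1)
        t=t-.006*np.maximum(g1,g2)*(t>.015)
        return np.mean(np.clip(abs(q[:,2]-t),0,.008))*1e3
    r=min((minimize(cost,[607+a,-230+b,np.radians(14.1)],method='Nelder-Mead',options=dict(initial_simplex=np.array([[607+a,-230+b,.247],[610+a,-230+b,.247],[607+a,-227+b,.247],[607+a,-230+b,.27]]))) for a in(-1,1) for b in(-1,1)),key=lambda r:r.fun)
    print(nm,r.x[:2].round(2),np.degrees(r.x[2]).round(2),round(r.fun,3),len(q)); return r.x
E
python3 - <<'E'
from h import *
delta([.5415,-.2154,.14])
for n in('top0','side0','w1'): d=load(n); fit(cloud(d),d['image'],n)
for cam in('top','side','wrist'):
    d=shot(cam,cam+'3'); P=cloud(d)
    fit(P,d['image'],cam)
    s=manip.get_obs()['tcp_pos']
    q=P.reshape(-1,3); q=q[np.isfinite(q).all(1)]; q=q[(np.linalg.norm(q[:,:2]-s[:2],axis=1)<.02)&(q[:,2]>.05)&(q[:,2]<.115)]
    print(cam,len(q)); 
    for lo in (.06,.08,.095):
        k=q[(q[:,2]>lo)&(q[:,2]<lo+.02)]
        if len(k): print(lo,len(k),k.mean(0).round(4),k[:,2].min().round(4))
    p,_=cv2.projectPoints(np.array([s-[0,0,.0735],s-[0,0,.03]]),np.array(d['rvec']),np.array(d['tvec']),d['intrinsics'],np.array(d['dist'])); print(p.reshape(-1,2).round(1))
a=load('side3')['image'];u,v=215,210
b=load('wrist3')['image']
cv2.imwrite('pics/c3.png',np.hstack([cv2.resize(a[v-75:v+75,u-50:u+50],(400,600),interpolation=cv2.INTER_CUBIC),cv2.resize(b,(400,250)) if 0 else cv2.copyMakeBorder(cv2.resize(b,(400,250)),175,175,0,0,cv2.BORDER_CONSTANT)]))
E
```

```text
clk 6.1167 tcp [ 0.5406 -0.2138  0.1372] toolx [-0.2947  0.9556  0.0019] tooly ang 17.14 tilt [-0.0026  0.0012] F [-0.4  -0.22 -1.96] gap 0.0198 grip 34.9998588161543 
 delta tool [-0.0018  0.0003 -0.0028]
top0 [ 608.45 -228.64] 14.32 2.196 7120
side0 [ 606.01 -231.22] 14.47 1.892 6872
w1 [ 607.13 -228.32] 13.88 1.224 14727
top [ 609.72 -228.15] 15.85 2.184 2406
top 1
0.06 1 [ 0.5413 -0.2115  0.0635] 0.0635
[[397.4 188.2]
 [400.7 185.4]]
side [ 605.31 -231.21] 14.55 1.901 6868
side 58
0.06 9 [ 0.541  -0.2159  0.0733] 0.0641
0.08 25 [ 0.5417 -0.2156  0.0906] 0.0809
0.095 31 [ 0.5416 -0.2152  0.1054] 0.0953
[[252.2 198.2]
 [250.4 182.1]]
wrist [ 607.12 -228.01] 14.7 1.141 22875
wrist 69
0.06 16 [ 0.5392 -0.2128  0.0723] 0.0674
0.08 53 [ 0.5387 -0.2112  0.0913] 0.0845
0.095 10 [ 0.5382 -0.211   0.0972] 0.0955
[[319.2 205.4]
 [319.4 224. ]]
```

View pics/c3.png

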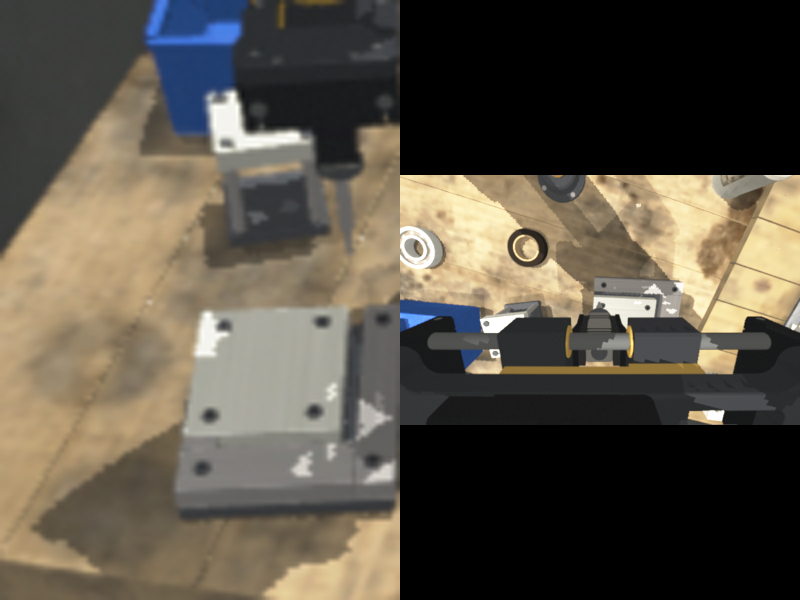

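The side crop shows the tip at about (348,250), clear of everything, with the open end of the seam to its right and below. The cameras differ by 1–2 mm, so I will overlay the plate model on the wrist images at higher zoom.

Run:
```python
from h import *
def ov(n,pose,box,cor=(0,0)):
    d=load(n); x0,y0,x1,y1=box; S=4
    im=cv2.resize(d['image'][y0:y1,x0:x1],None,fx=S,fy=S,interpolation=cv2.INTER_CUBIC)
    c,s=np.cos(np.radians(pose[2])),np.sin(np.radians(pose[2]))
    for pts,col in (([(-70,55),(70,55),(70,-55),(-70,-55)],(0,255,0)),([(-70,34.5),(39.5,34.5),(39.5,-37),(30.5,-37),(30.5,25.5),(-70,25.5)],(0,0,255))):
        L=np.array(pts,float); w=np.c_[pose[0]+L[:,0]*c-L[:,1]*s,pose[1]+L[:,0]*s+L[:,1]*c,np.full(len(L),22.)]/1000
        p,_=cv2.projectPoints(w,np.array(d['rvec']),np.array(d['tvec']),d['intrinsics'],np.array(d['dist']))
        p=((p.reshape(-1,2)+.5-[x0,y0])*S).astype(int)
        cv2.polylines(im,[p],True,col,1)
    return im
pose=(607.5,-228.5,14.2)
A=ov('w1',pose,(380,155,500,250)); B=ov('wrist3',pose,(300,150,400-0,225)); 
A=cv2.copyMakeBorder(A,0,0,0,0,cv2.BORDER_CONSTANT)
B=B[:, :320] if B.shape[1]<320 else B
h=max(A.shape[0],B.shape[0]); pad=lambda X:cv2.copyMakeBorder(X,0,h-X.shape[0],0,0,cv2.BORDER_CONSTANT)
o=np.hstack([pad(A),pad(B)]); print(o.shape,A.shape,B.shape); cv2.imwrite('pics/ov.png',o[:,:800])
```

```text
(380, 880, 3) (380, 480, 3) (300, 400, 3)
```

View pics/ov.png

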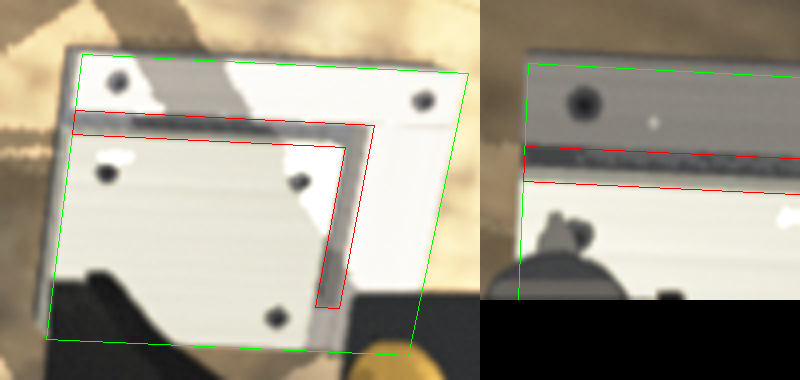

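The overlay fits within about 0.5 mm, with the red seam on the dark gap. The tip seen at (555,215) also agrees with the forward kinematics. I'm using plates at (607.5, -228.7) mm with yaw 14.2°.

Request:
drive_tool(deltas=[[[0,0,0,0,1],[0,0,0,0,1]]])

```text
clock: 6.43
tcp_pos: [0.5408, -0.2159, 0.1393]
tcp_rot: [0.001, 0.595, 0.804, 0.0]
contact_force: [0.6, -0.4, -1.1]
finger_gap: 0.0196
grip_force: 35.0
```

Run:
```python
from h import *
delta([.5391,-.2150,.0885])
```

```text
clk 6.4333 tcp [ 0.5408 -0.2159  0.1393] toolx [-2.916e-01  9.566e-01 -9.000e-04] tooly ang 16.95 tilt [ 0.0009 -0.0007] F [ 0.62 -0.41 -1.09] gap 0.0196 grip 34.999613645486534 
 delta tool [ 0.0014 -0.0014  0.0508]
```

Request:
drive_tool(deltas=[[[0.0007,-0.0007,0.01,0,1],[0.0007,-0.0007,0.01,0,1],[0,0,0.01,0,1],[0,0,0.006,0,1],[0,0,0,0,1],[0,0,0,0,1],[0,0,0,0,1]]])

```text
clock: 7.02
tcp_pos: [0.5394, -0.2141, 0.1026]
tcp_rot: [0.0, 0.595, 0.804, 0.0]
contact_force: [-0.7, -0.4, -1.5]
finger_gap: 0.0198
grip_force: 35.0
```

Run:
```python
from h import *
delta([.5391,-.2150,.0885])
d=shot('wrist','w4'); s=manip.get_obs(); R=Rt(s); tip=s['tcp_pos']+R[:,2]*.0735
p,_=cv2.projectPoints(np.array([tip,[.5391,-.2150,.022],[.5420,-.2143,.022],[.6341,-.1910,.022]]),np.array(d['rvec']),np.array(d['tvec']),d['intrinsics'],np.array(d['dist']));p=p.reshape(-1,2); print(p.round(1))
x0,y0=int(p[0,0])-50,int(p[0,1])-45; im=cv2.resize(d['image'][y0:y0+75,x0:x0+100],(800,600),interpolation=cv2.INTER_CUBIC)
for q,c in zip(p,((0,255,0),(0,0,255),(255,0,0),(255,0,255))): cv2.circle(im,tuple(((q+.5-[x0,y0])*8).astype(int)),3,c,-1)
cv2.imwrite('pics/w4c.png',im)
```

```text
clk 7.0167 tcp [ 0.5394 -0.2141  0.1026] toolx [-0.2927  0.9562 -0.    ] tooly ang 17.02 tilt [ 0.0001 -0.    ] F [-0.71 -0.36 -1.53] gap 0.0198 grip 34.99966551549733 
 delta tool [-0.0008 -0.0005  0.0141]
[[319.4 205.1]
 [318.5 203.2]
 [321.9 203.4]
 [430.6 208.3]]
```

View pics/w4c.png

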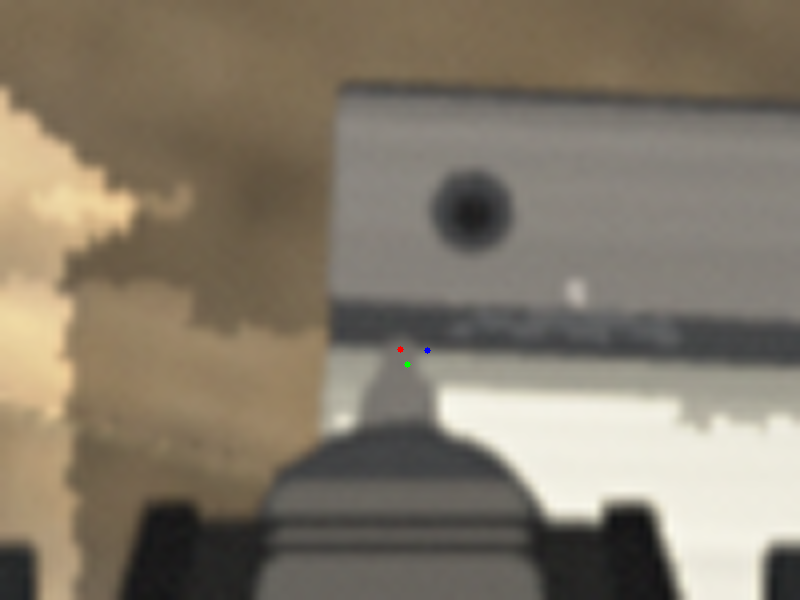

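The seam opening spans rows 303–390 in the crop, and the tip disc centre is near (400,355) at about 7 mm above the face. The tip therefore sits 1–1.5 mm too far along tool +x, so I nudge it and check.

Request:
drive_tool(deltas=[[[-0.001,0,0,0,1],[0,0,0,0,1],[0,0,0,0,1],[0,0,0,0,1],[0,0,0,0,1],[0,0,0,0,1],[0,0,0,0,1],[0,0,0,0,1]]])

```text
clock: 7.73
tcp_pos: [0.5395, -0.215, 0.1025]
tcp_rot: [-0.0, 0.595, 0.804, 0.0]
contact_force: [0.1, 1.0, -0.5]
finger_gap: 0.0198
grip_force: 35.0
```

Run:
```python
from h import *
delta([.5391,-.2150,.0885])
P=[]
for i in range(3):
    d=shot('wrist',f'w5{i}'); s=manip.get_obs(); print(s['tcp_pos'].round(4))
```

```text
clk 7.7333 tcp [ 0.5395 -0.215   0.1025] toolx [-0.2927  0.9562  0.    ] tooly ang 17.02 tilt [-0.  0.] F [ 0.07  1.   -0.52] gap 0.0198 grip 34.99979273881763 
 delta tool [ 0.0001 -0.0004  0.014 ]
[ 0.5395 -0.215   0.1025]
[ 0.5395 -0.215   0.1025]
[ 0.5395 -0.215   0.1025]
```

Request:
drive_tool(deltas=[[[-0.0005,0,0.002,0,1],[0,0,0.003,0,1],[0,0,0.003,0,1],[0,0,0.003,0,1],[0,0,0.003,0,1],[0,0,0,0,1],[0,0,0,0,1],[0,0,0,0,1]]])

```text
clock: 8.55
tcp_pos: [0.5397, -0.2155, 0.0885]
tcp_rot: [0.0, 0.595, 0.804, -0.0]
contact_force: [-0.3, -0.0, -1.4]
finger_gap: 0.0197
grip_force: 35.0
```

Run:
```python
from h import *
delta([.5391,-.2150,.0885])
d=shot('wrist','w6'); s=manip.get_obs(); R=Rt(s); tip=s['tcp_pos']+R[:,2]*.0735
p,_=cv2.projectPoints(np.array([tip,tip+[0,0,.007]]),np.array(d['rvec']),np.array(d['tvec']),d['intrinsics'],np.array(d['dist']));p=p.reshape(-1,2); print(p.round(1))
x0,y0=int(p[0,0])-25,int(p[0,1])-20; im=cv2.resize(d['image'][y0:y0+30,x0:x0+40],(800,600),interpolation=cv2.INTER_CUBIC)
for q,c in zip(p,((0,255,0),(0,0,255))): cv2.circle(im,tuple(((q+.5-[x0,y0])*20).astype(int)),4,c,-1)
cv2.imwrite('pics/w6c.png',im)
```

```text
clk 8.55 tcp [ 0.5397 -0.2155  0.0885] toolx [-0.2927  0.9562 -0.    ] tooly ang 17.02 tilt [-0. -0.] F [-0.26 -0.03 -1.38] gap 0.0197 grip 34.999765399843454 
 delta tool [ 0.0007 -0.0004  0.    ]
[[319.3 204.9]
 [319.3 207.5]]
```

View pics/w6c.png

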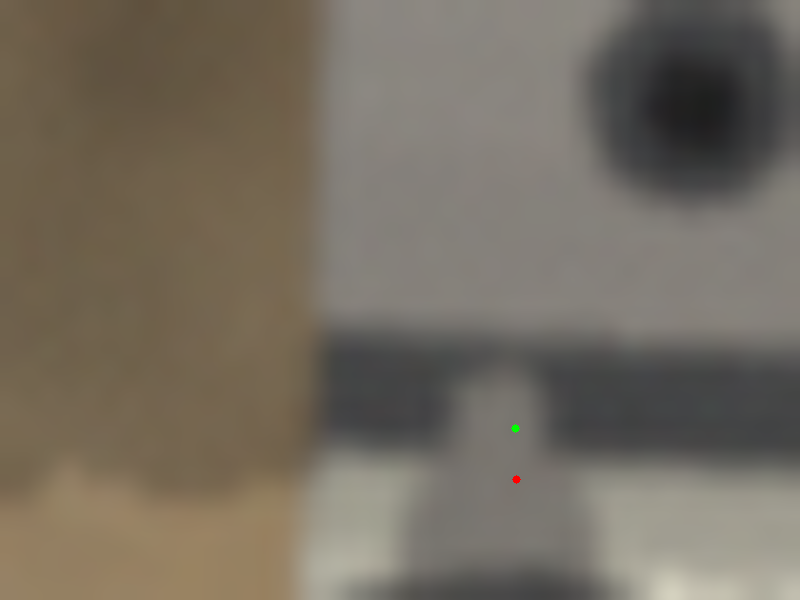

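The tip is in the gap about 0.7 mm below centre, which matches the kinematics. I start the first leg at about 29 mm/s and centre it on the way.

Request:
drive_tool(deltas=[[[0.0006,0.001,0,0,1],[-0.0001,0.0024,0,0,1],[-0.0001,0.0024,0,0,1],[-0.0001,0.0024,0,0,1],[-0.0001,0.0024,0,0,1],[-0.0001,0.0024,0,0,1],[-0.0001,0.0024,0,0,1],[-0.0001,0.0024,0,0,1]]])

```text
clock: 9.27
tcp_pos: [0.557, -0.2103, 0.0885]
tcp_rot: [-0.0, 0.595, 0.804, -0.0]
contact_force: [0.6, 0.1, -0.9]
finger_gap: 0.02
grip_force: 35.0
```

Request:
drive_tool(deltas=[[[-0.0001,0.0024,0,0,1],[-0.0001,0.0024,0,0,1],[-0.0001,0.0024,0,0,1],[-0.0001,0.0024,0,0,1],[-0.0001,0.0024,0,0,1],[-0.0001,0.0024,0,0,1],[-0.0001,0.0024,0,0,1],[-0.0001,0.0024,0,0,1]]])

```text
clock: 9.93
tcp_pos: [0.5755, -0.2055, 0.0885]
tcp_rot: [0.0, 0.595, 0.804, -0.0]
contact_force: [-0.2, -0.8, -2.0]
finger_gap: 0.0198
grip_force: 35.0
```

Run:
```python
from h import *
d=delta([.6341,-.1910,.0885]); s=manip.get_obs(); v=s['tcp_pos'][:2]*1000-[607.5,-228.7]; a=np.radians(14.2); print('local',v[0]*np.cos(a)+v[1]*np.sin(a),-v[0]*np.sin(a)+v[1]*np.cos(a))
```

```text
clk 9.9333 tcp [ 0.5755 -0.2055  0.0885] toolx [-0.2927  0.9562 -0.    ] tooly ang 17.02 tilt [-0. -0.] F [-0.2  -0.84 -2.  ] gap 0.0198 grip 34.999469351023436 
 delta tool [-0.0033  0.0602  0.    ]
local -25.28214645233859 30.350569469186315
```

Request:
drive_tool(deltas=[[[-0.00014,0.0025,0,0,1],[-0.00014,0.0025,0,0,1],[-0.00014,0.0025,0,0,1],[-0.00014,0.0025,0,0,1],[-0.00014,0.0025,0,0,1],[-0.00014,0.0025,0,0,1],[-0.00014,0.0025,0,0,1],[-0.00014,0.0025,0,0,1]]])

```text
clock: 10.6
tcp_pos: [0.595, -0.2007, 0.0885]
tcp_rot: [-0.0, 0.595, 0.804, 0.0]
contact_force: [0.1, 0.4, -1.5]
finger_gap: 0.02
grip_force: 35.0
```

Request:
drive_tool(deltas=[[[-0.00014,0.0025,0,0,1],[-0.00014,0.0025,0,0,1],[-0.00014,0.0025,0,0,1],[-0.00014,0.0025,0,0,1],[-0.00014,0.0025,0,0,1],[-0.00014,0.0025,0,0,1],[-0.00014,0.0025,0,0,1],[-0.00014,0.0025,0,0,1]]])

```text
clock: 11.27
tcp_pos: [0.6144, -0.1959, 0.0885]
tcp_rot: [-0.0, 0.595, 0.804, -0.0]
contact_force: [-0.3, -0.0, -1.1]
finger_gap: 0.02
grip_force: 35.0
```

Request:
drive_tool(deltas=[[[-0.00014,0.0025,0,0,1],[-0.00014,0.0025,0,0,1],[-0.00014,0.0025,0,0,1],[-0.00014,0.0025,0,0,1],[-0.00014,0.0025,0,0,1],[-0.00014,0.0025,0,0,1],[-0.00014,0.0025,0,0,1],[-0.00014,0.0024,0,0,1]]])

```text
clock: 11.93
tcp_pos: [0.6338, -0.1911, 0.0886]
tcp_rot: [0.0, 0.595, 0.804, 0.0]
contact_force: [0.1, -0.1, -1.3]
finger_gap: 0.0199
grip_force: 35.0
```

Run:
```python
from h import *
d=delta([.6488,-.2492,.0885]); s=manip.get_obs(); v=s['tcp_pos'][:2]*1000-[607.5,-228.7]; a=np.radians(14.2); print('local',v[0]*np.cos(a)+v[1]*np.sin(a),-v[0]*np.sin(a)+v[1]*np.cos(a))
d=shot('wrist','w7'); R=Rt(s); tip=s['tcp_pos']+R[:,2]*.0735
p,_=cv2.projectPoints(np.array([tip,tip+[0,0,.007]]),np.array(d['rvec']),np.array(d['tvec']),d['intrinsics'],np.array(d['dist']));p=p.reshape(-1,2)
x0,y0=int(p[0,0])-30,int(p[0,1])-25; im=cv2.resize(d['image'][y0:y0+45,x0:x0+60],(800,600),interpolation=cv2.INTER_CUBIC)
for q,c in zip(p,((0,255,0),(0,0,255))): cv2.circle(im,tuple(((q+.5-[x0,y0])*13.333).astype(int)),4,c,-1)
cv2.imwrite('pics/w7c.png',im)
```

```text
clk 11.9333 tcp [ 0.6338 -0.1911  0.0886] toolx [-0.2926  0.9562 -0.    ] tooly ang 17.02 tilt [ 0.0001 -0.    ] F [ 0.11 -0.08 -1.34] gap 0.0199 grip 34.99978456646204 
 delta tool [-0.0599 -0.0027  0.0001]
local 34.74369839778535 29.943495396748972
```

View pics/w7c.png

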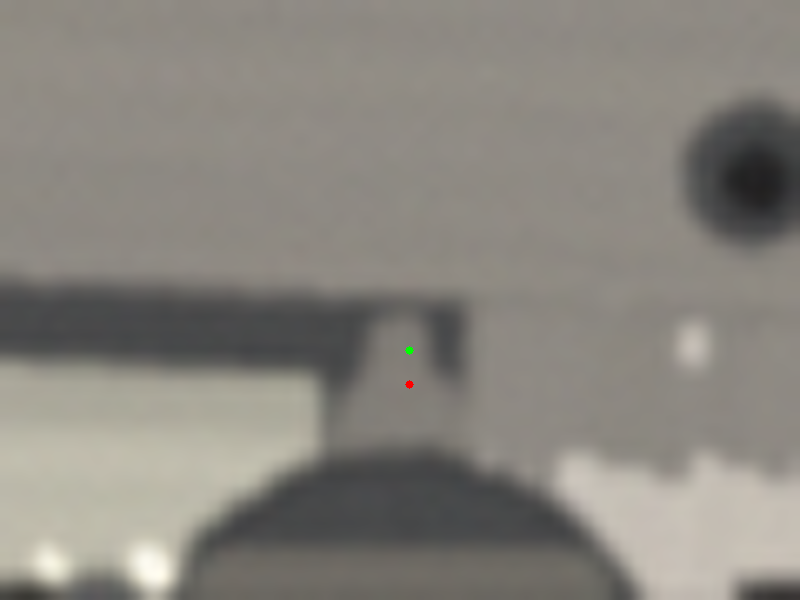

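At the corner the tip is at (398,315), centred in the second leg, whose gap spans columns 328–463. On to the second leg.

Request:
drive_tool(deltas=[[[-0.0025,-0.0001,0,0,1],[-0.0025,-0.0001,0,0,1],[-0.0025,-0.0001,0,0,1],[-0.0025,-0.0001,0,0,1],[-0.0025,-0.0001,0,0,1],[-0.0025,-0.0001,0,0,1],[-0.0025,-0.0001,0,0,1],[-0.0025,-0.0001,0,0,1]]])

```text
clock: 12.65
tcp_pos: [0.6387, -0.2109, 0.0886]
tcp_rot: [0.0, 0.595, 0.804, -0.0]
contact_force: [-0.8, -0.4, -0.7]
finger_gap: 0.0201
grip_force: 35.0
```

Request:
drive_tool(deltas=[[[-0.0025,-0.0001,0,0,1],[-0.0025,-0.0001,0,0,1],[-0.0025,-0.0001,0,0,1],[-0.0025,-0.0001,0,0,1],[-0.0025,-0.0001,0,0,1],[-0.0025,-0.0001,0,0,1],[-0.0025,-0.0001,0,0,1],[-0.0025,-0.0001,0,0,1]]])

```text
clock: 13.32
tcp_pos: [0.6438, -0.2302, 0.0885]
tcp_rot: [0.0, 0.595, 0.804, -0.0]
contact_force: [1.2, 0.0, -1.0]
finger_gap: 0.02
grip_force: 35.0
```

Request:
drive_tool(deltas=[[[-0.0025,-0.0001,0,0,1],[-0.0025,-0.0001,0,0,1],[-0.0025,-0.0001,0,0,1],[-0.0025,-0.0001,0,0,1],[-0.0025,-0.0001,0,0,1],[-0.0025,-0.0001,0,0,1],[-0.0025,-0.0001,0,0,1],[-0.0025,-0.0001,0,0,1]]])

```text
clock: 13.98
tcp_pos: [0.6489, -0.2495, 0.0886]
tcp_rot: [0.0, 0.595, 0.804, 0.0]
contact_force: [-1.2, 1.2, -2.0]
finger_gap: 0.0199
grip_force: 35.0
```

Request:
drive_tool(deltas=[[[-0.001,0,0,0,1],[0,0,0,0,1],[0,0,0,0,1],[0,0,0,0,1],[0,0,0,0,1]]])

```text
clock: 14.4
tcp_pos: [0.6491, -0.2501, 0.0885]
tcp_rot: [-0.0, 0.595, 0.804, -0.0]
contact_force: [0.3, 0.9, -1.6]
finger_gap: 0.0199
grip_force: 35.0
```

Run:
```python
from h import *
d=delta([.4405,-.0682,.14]); s=manip.get_obs(); v=s['tcp_pos'][:2]*1000-[607.5,-228.7]; a=np.radians(14.2); print('local',v[0]*np.cos(a)+v[1]*np.sin(a),-v[0]*np.sin(a)+v[1]*np.cos(a))
```

```text
clk 14.4 tcp [ 0.6491 -0.2501  0.0885] toolx [-2.928e-01  9.562e-01  1.000e-04] tooly ang 17.03 tilt [-0.0001  0.0001] F [ 0.27  0.91 -1.61] gap 0.0199 grip 34.99979268293828 
 delta tool [ 0.235  -0.1462 -0.0514]
local 35.082612104201594 -30.922074191674554
```

The seam run is done without contact. I lift clear and check the clearance to the vice for the gauge position.

Request:
drive_tool(deltas=[[[0,0,-0.004,0,1],[0,0,-0.008,0,1],[0,0,-0.012,0,1],[0,0,-0.016,0,1],[0,0,-0.016,0,1],[0,0,-0.014,0,1],[0,0,0,0,1]]])

```text
clock: 14.98
tcp_pos: [0.6516, -0.2514, 0.1643]
tcp_rot: [0.004, 0.595, 0.804, 0.001]
contact_force: [0.3, -0.7, -0.7]
finger_gap: 0.0196
grip_force: 35.0
```

Run:
```python
from h import *
for n in('top0','side0','w1'):
    q=cloud(load(n)).reshape(-1,3); q=q[np.isfinite(q).all(1)]
    for zl in (.05,.12,.16):
        k=q[(q[:,2]>zl)&(q[:,2]<.25)&(q[:,0]>.3)&(q[:,0]<.62)&(q[:,1]>-.04)&(q[:,1]<.35)]
        if len(k): print(n,zl,len(k),'ymin',np.percentile(k[:,1],1).round(3),'x',np.percentile(k[:,0],[1,99]).round(3),'zmax',k[:,2].max().round(3))
    k=q[(np.linalg.norm(q[:,:2]-[.4405,-.068],axis=1)<.022)&(q[:,2]>.049)&(q[:,2]<.06)]
    print(n,'cap',cv2.minEnclosingCircle((k[:,:2]*1000).astype(np.float32)),k.mean(0).round(4),len(k))
delta([.4405,-.0678,.15])
```

```text
top0 0.05 7898 ymin 0.047 x [0.387 0.615] zmax 0.2
top0 0.12 6454 ymin 0.049 x [0.439 0.584] zmax 0.2
top0 0.16 3952 ymin 0.157 x [0.438 0.585] zmax 0.2
top0 cap ((440.09381103515625, -67.99974822998047), 13.661011695861816) [ 0.4399 -0.0678  0.0523] 102
side0 0.05 9386 ymin 0.047 x [0.446 0.59 ] zmax 0.197
side0 0.12 5292 ymin 0.049 x [0.441 0.59 ] zmax 0.197
side0 0.16 2943 ymin 0.16 x [0.439 0.591] zmax 0.197
side0 cap ((438.4920349121094, -68.85183715820312), 15.741312026977539) [ 0.4395 -0.0702  0.0523] 71
w1 cap ((438.7689514160156, -68.5927505493164), 13.92518138885498) [ 0.4388 -0.0689  0.0539] 462
clk 14.9833 tcp [ 0.6516 -0.2514  0.1643] toolx [-0.2927  0.9562 -0.0056] tooly ang 17.02 tilt [ 0.0071 -0.0037] F [ 0.33 -0.67 -0.7 ] gap 0.0196 grip 34.999712873250246 
 delta tool [ 0.2374 -0.1481  0.0122]
```

Request:
drive_tool(deltas=[[[0.0294,-0.0184,0,0,1],[0.0294,-0.0184,0,0,1],[0.0294,-0.0184,0,0,1],[0.0294,-0.0184,0,0,1],[0.0294,-0.0184,0,0,1],[0.0294,-0.0184,0,0,1],[0.0294,-0.0184,0,0,1],[0.0294,-0.0184,0,0,1]]])

```text
clock: 15.65
tcp_pos: [0.438, -0.0674, 0.1582]
tcp_rot: [-0.0, 0.595, 0.804, 0.0]
contact_force: [-0.3, -0.2, 0.2]
finger_gap: 0.0196
grip_force: 35.0
```

Request:
drive_tool(deltas=[[[0,0,0,0,1],[0,0,0,0,1],[0,0,0,0,1],[0,0,0,0,1],[0,0,0,0,1],[0,0,0,0,1]]])

```text
clock: 16.15
tcp_pos: [0.4402, -0.0691, 0.1586]
tcp_rot: [-0.0, 0.595, 0.804, -0.0]
contact_force: [0.4, -0.3, -1.8]
finger_gap: 0.0194
grip_force: 35.0
```

Run:
```python
from h import *
delta([.4396,-.0680,.127])
```

```text
clk 16.15 tcp [ 0.4402 -0.0691  0.1586] toolx [-0.2919  0.9565  0.    ] tooly ang 16.97 tilt [-0.0001 -0.    ] F [ 0.41 -0.35 -1.76] gap 0.0194 grip 34.99963634647429 
 delta tool [ 0.0012 -0.0002  0.0316]
```

Request:
drive_tool(deltas=[[[0.0005,0,0.006,0,1],[0.0005,0,0.008,0,1],[0,0,0.008,0,1],[0,0,0.005,0,1],[0,0,0.001,0,1],[0,0,0,0,1],[0,0,0,0,1],[0,0,0,0,1]]], squeeze=45)

```text
clock: 16.82
tcp_pos: [0.4396, -0.0675, 0.1309]
tcp_rot: [0.0, 0.595, 0.804, 0.0]
contact_force: [-1.2, 0.8, -0.9]
finger_gap: 0.0198
grip_force: 45.0
```

```bash
cat >> h.py <<'E'
def cap(cam,fn,lo=.044,hi=.057):
    d=shot(cam,fn); q=cloud(d).reshape(-1,3); q=q[np.isfinite(q).all(1)]
    k=q[(np.linalg.norm(q[:,:2]-[.4396,-.068],axis=1)<.02)&(q[:,2]>lo)&(q[:,2]<hi)]
    if len(k)>5: print(cam,len(k),'cap',cv2.minEnclosingCircle((k[:,:2]*1000).astype(np.float32)),'ztop med',np.median(k[:,2]).round(4),np.percentile(k[:,2],[25,75,90]).round(4))
    f=q[(abs(np.linalg.norm(q[:,:2]-[.4396,-.068],axis=1)-.0195)<.004)&(q[:,2]>.025)&(q[:,2]<.043)]
    if len(f): print('  housing z',np.median(f[:,2]).round(4),len(f))
E
python3 - <<'E'
from h import *
delta([.4396,-.0680,.127])
for c in('wrist','side','top'): cap(c,'g1'+c)
E
```

```text
clk 16.8167 tcp [ 0.4396 -0.0675  0.1309] toolx [-2.927e-01  9.562e-01 -4.000e-04] tooly ang 17.02 tilt [ 0.0007 -0.0002] F [-1.17  0.79 -0.87] gap 0.0198 grip 44.99969649128616 
 delta tool [-0.0004 -0.0001  0.0039]
wrist 631 cap ((438.3682861328125, -67.73946380615234), 13.822586059570312) ztop med 0.0536 [0.0531 0.0541 0.0546]
  housing z 0.034 861
side 83 cap ((437.30328369140625, -69.63148498535156), 16.335498809814453) ztop med 0.0519 [0.0507 0.0529 0.0536]
  housing z 0.0318 105
```

Request:
drive_tool(deltas=[[[-0.0001,-0.0006,0.0015,0,1],[0,0,0.0015,0,1],[0,0,0.0015,0,1],[0,0,0.001,0,1],[0,0,0.001,0,1],[0,0,0,0,1],[0,0,0,0,1],[0,0,0,0,1]]])

```text
clock: 17.63
tcp_pos: [0.4388, -0.0678, 0.1242]
tcp_rot: [0.0, 0.595, 0.804, 0.0]
contact_force: [-1.2, -0.2, 1.7]
finger_gap: 0.0196
grip_force: 45.0
```

Request:
drive_tool(deltas=[[[0,0,0.0007,0,1],[0,0,0.0007,0,1],[0,0,0.0006,0,1],[0,0,0,0,1],[0,0,0,0,1],[0,0,0,0,1],[0,0,0,0,1]]])

```text
clock: 18.22
tcp_pos: [0.4388, -0.0678, 0.1222]
tcp_rot: [0.0, 0.595, 0.804, 0.0]
contact_force: [-1.1, -0.5, 3.2]
finger_gap: 0.0197
grip_force: 45.0
```

Run:
```python
from h import *
delta([.4392,-.0678,.121])
for c in('wrist','side'): cap(c,'g2'+c)
print(manip.get_obs()['contact_force'])
```

```text
clk 18.2167 tcp [ 0.4388 -0.0678  0.1222] toolx [-2.926e-01  9.562e-01 -2.000e-04] tooly ang 17.02 tilt [ 0.0003 -0.0001] F [-1.14 -0.46  3.22] gap 0.0197 grip 44.999556387774646 
 delta tool [-0.0001  0.0003  0.0012]
wrist 618 cap ((438.3270568847656, -67.57430267333984), 13.836847305297852) ztop med 0.0501 [0.0497 0.0506 0.0511]
  housing z 0.0339 905
side 80 cap ((439.5721740722656, -71.50238037109375), 14.84536361694336) ztop med 0.0486 [0.0477 0.0492 0.0506]
  housing z 0.032 94
[-1.18265803  0.12573603  3.6737022 ]
```

Request:
drive_tool(deltas=[[[0,0,0.0007,0,1],[0,0,0.0006,0,1],[0,0,0.0006,0,1],[0,0,0.0006,0,1],[0,0,0,0,1],[0,0,0,0,1],[0,0,0,0,1],[0,0,0,0,1]]])

```text
clock: 18.98
tcp_pos: [0.4388, -0.0678, 0.1197]
tcp_rot: [0.0, 0.595, 0.804, 0.0]
contact_force: [-1.0, -0.6, 4.1]
finger_gap: 0.0197
grip_force: 45.0
```

Run:
```python
from h import *
delta([.4392,-.0678,.121])
F=[]
for i in range(3):
    cap('wrist',f'g3w{i}',.04); F.append(manip.get_obs()['contact_force'][2])
cap('side','g3s',.04); print(F)
```

```text
clk 18.9833 tcp [ 0.4388 -0.0678  0.1197] toolx [-2.927e-01  9.562e-01 -2.000e-04] tooly ang 17.02 tilt [ 0.0003 -0.0001] F [-0.97 -0.58  4.13] gap 0.0197 grip 44.999656956642866 
 delta tool [-0.0001  0.0003 -0.0013]
wrist 625 cap ((438.19525146484375, -67.62894439697266), 13.899545669555664) ztop med 0.0478 [0.0474 0.0483 0.0488]
  housing z 0.034 926
wrist 625 cap ((438.3186950683594, -67.82318878173828), 13.87441635131836) ztop med 0.0478 [0.0473 0.0483 0.0487]
  housing z 0.0339 928
wrist 628 cap ((438.3616943359375, -67.75206756591797), 13.92392349243164) ztop med 0.0478 [0.0474 0.0483 0.0487]
  housing z 0.034 924
side 84 cap ((439.83135986328125, -70.44160461425781), 14.558013916015625) ztop med 0.046 [0.0452 0.0469 0.0484]
  housing z 0.0321 106
[np.float64(5.955081837867468), np.float64(5.499623734176606), np.float64(5.0696003031560615)]
```

Request:
drive_tool(deltas=[[[0,0,0.0002,0,1],[0,0,0,0,1],[0,0,0,0,1],[0,0,0,0,1],[0,0,0,0,1],[0,0,0,0,1]]])

```text
clock: 19.68
tcp_pos: [0.4389, -0.0678, 0.1195]
tcp_rot: [0.0, 0.595, 0.804, 0.0]
contact_force: [-0.7, 0.3, 6.1]
finger_gap: 0.0197
grip_force: 45.0
```

Run:
```python
from h import *
cap('wrist','g4',.04); delta([.4388,-.0678,.1195]); print(manip.close_job())
```

```text
wrist 628 cap ((438.45703125, -67.79735565185547), 13.96329116821289) ztop med 0.0477 [0.0472 0.0481 0.0486]
  housing z 0.034 921
clk 19.7333 tcp [ 0.4388 -0.0678  0.1195] toolx [-2.927e-01  9.562e-01 -2.000e-04] tooly ang 17.02 tilt [ 0.0003 -0.0001] F [-1.05  0.03  5.12] gap 0.0198 grip 44.99961120542139 
 delta tool [-0.     -0.0001  0.    ]
the job is handed in; nothing more can be done
None
```

The job is handed in at 19.7 s: the stylus tip ran the whole seam at about 3 cm/s without touching the sides, and the stylus is now held upright on the middle of the plunger, pressed about 5.9 of its 12 mm by the camera depth reading.

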